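# Take the clogged cartridge out of the dust extractor

### The job

Take the used filter cartridge out of the sloping face of the dust extractor: turn its bar grip anticlockwise (seen looking down on the grip) until the bar points up and down the slope and its lugs are free, then draw it out along its own axis. Set it down gently in the plywood tray, standing upright on its flat base with its grip on top, let go of it, and leave the other things on the bench alone.

Things in the scene. Friction and masses are not known exactly. Their poses are not given: they have to be found in the camera images.
- extractor: Bench dust extractor: fixed green wedge 280 mm deep (x), 240 wide (y). Origin: centre of underside, z up, front towards its -x. Front wall 70 mm high at x = -140; from there the face rises backwards at 30 degrees to 209 mm high at x = +100. A hose stub sticks out 50 mm at the back.
- collar: Dark steel bayonet collar, fixed on the sloping face at x -20, y 0, z 139 mm of the extractor. Origin on its axis at the face, where the seated cartridge's base rests. z: its axis, square to the face, leaning 30 degrees from vertical towards the extractor's front; x: up the slope. Outer radius 47 mm, 16 mm high; an inward lip 11 to 16 mm above the face (inner radius 34.5) holds the lugs down.
- collar_gap (a point): One of the two gaps in the collar's lip (middle of the lip's top edge at the upper gap); they lie at the collar's +x and -x. A lug passes up through a gap when the cartridge's x axis is within 10 degrees of the collar's x axis, either way round. After 12 mm of lift along the axis the lugs are through.
- cartridge: Loose filter cartridge, 0.2 to 0.43 kg: grey pleated cylinder 65 mm across, 66 high. Origin: centre of its underside; z along its axis to the grip. Two lugs at its +x and -x, 14 mm wide, reach 39 mm radius, 4 to 8.5 mm above the origin. Starts seated in the collar, turned 50 to 72 degrees clockwise from the gaps. 2.5 mm axial and 2 mm sideways play.
- grip (a point): Middle of the black bar grip on the cartridge's top, 88 mm above its origin on its axis. Bar 56 mm long (cartridge x), 14 thick (y), from 66 to 98 mm above the origin. Turns with little friction: anticlockwise (positive about z) to a stop 4 degrees past the gaps' centres, clockwise to a stop 78 degrees short of them.
- tray: Plywood tray, fixed, 190 mm (x) by 170 mm (y) outside, 35 mm high, walls and floor 8 mm thick; origin at the centre of its underside, inner floor 8 mm above it.
- wrench: Steel wrench lying on the bench between the extractor and the tray, nearer the robot, bystander.
- jar: Glass jar 64 mm across, 85 mm high, standing on the bench at the far side, bystander; origin at its base.
- push_stick: Wooden push stick, 240 mm long, 18 mm thick, lying at the robot's right, bystander; origin in the middle of its underside.
There are look-alikes about, which are no part of the job. Leave any pink or purple look-alike of the cartridge alone.

How it is judged:
On the way, in this order (a step that is already met when the one before it is completed fails the run):
1. the cartridge is turned to the gaps while still seated in the collar (angle between the x axis of cartridge and the x axis of collar, either way round below 0.3 rad and z of cartridge in the frame of collar below 0.008 m and distance between cartridge and collar below 0.012 m).
2. the cartridge is out of the collar (z of cartridge in the frame of collar above 0.03 m).
At the end, for the whole second after the job is handed in: The cartridge stands at rest on the tray's floor (base within 4 mm of it), grip up and within 0.1 rad of upright, its axis within 70 mm of the tray's centre along each side (angle between cartridge's own z axis and vertical below 0.1 rad and x of cartridge in the frame of tray between -0.07 and 0.07 m and y of cartridge in the frame of tray between -0.07 and 0.07 m and z of cartridge in the frame of tray between 0.004 and 0.012 m and linear speed of cartridge below 0.02 m/s); the robot touches nothing.
It fails at once if the cartridge is dropped or banged into the tray (faster than 0.4 m/s just above its floor) (horizontal distance between cartridge and tray below 0.1 m and z of cartridge in the frame of tray below 0.03 m and linear speed of cartridge above 0.4 m/s).
It fails at once if a bystander is moved more than 25 mm (distance of any of wrench, jar, push_stick from where it was at the start of the episode above 0.025 m).
It also fails if it takes over 45 s, if anything falls off the work surface, if the arm or the gripper's body presses on something with over 40 N, if the wrist force passes 120 N, or if a joint passes its speed limit or range.

### The arm

A 6-joint arm with a two-finger parallel gripper is mounted at the origin on the work surface. World frame = base frame: x ahead of the robot, y to its left, z up, the work surface at z = 0. Lengths are in m, angles in rad, forces in N, time in s.
With the tool pointing down it reaches from about 0.3 to 0.95 m from the base axis. Payload 3.1 kg.
Tool frame: the origin (TCP) lies at the very end of the fingers, on their centre line; the grasp point (between the pads) lies behind it (r.grip_point_offset is the z of the grasp point in the tool frame, in m); z points along the fingers, y is the line along which they close (so a half turn about z gives the same grasp; the last joint's range is limited). The gripper opens to 85 mm and grips with 20 to 120 N. Pads are 22 mm wide; open, the fingers measure 114 mm over their backs; the gripper's body (76 mm by 85 mm) begins 54 mm behind the grasp point. The pads swing forward as they close: fully open they stand 13 mm farther back than shut.
Start: joints at [-1.319, 0.308, 1.634, -0, 1.2, -0.07], TCP at [0.198, -0.593, 0.207] pointing down, gripper open.
Joint ranges: [-3.06, 3.06], [-0.79, 1.96], [0.05, 2.63], [-1.19, 4.34], [0.05, 2.64], [-2.94, 2.94]. Speed limits (rad/s): [2.79, 2.79, 3.14, 3.14, 3.14, 3.14].

### API

Orientations are given as a 3x3 rotation matrix whose columns are the frame's x, y, z axes.
In Python, from plant import r gives the robot as it stands.
- The arm moves only by the shell command python3 -m creep 'ROWS' [FORCE]. ROWS is JSON, one flat list of numbers, 5 for each row, row after row: the shift along the tool's x, y, z in units of 0.15 m (1.0 is 0.15 m), then the turn about the tool's z in units of 5 degrees (1.0 is 5 degrees), then the opening, from 0 (shut) to 1 (fully open). In form: [tx, ty, tz, spin, hand, tx, ty, tz, spin, hand, ...]. A call has exactly 8 rows; each row shifts and turns the commanded pose from where the row before left it, along the tool's axes as they then stand; what a row does not reach is not made up. A row lasts 1/8 s, in which the tool goes at most 62.5 mm and 10.7 degrees, less where a joint would pass 70% of its speed; a pose out of reach is approached as far as the arm can. A call with a number of a shift or a turn outside -1 to 1 is refused whole. A call with a gripper value outside its range is refused whole. The fingers move at their own pace and stop on an object; FORCE is the grip in N (left out, the last holds). Time passes only in rows, so rows that do not move let the fingers close, or fill a call up. It gives the time, the measured TCP pose, the force, the opening and the grip force at its end, in the units of the state.
- r.read_state(): the state, without advancing time (a new reading comes with each control period).
- r.read_camera(name): name is "scene" or "side" or "wrist"; returns a dict with "img" (400x640x3 uint8, blue, green, red), "range_z" (400x640 float32, m along the optical axis (not along the pixel's ray), 0 where there is no reading), "camera_matrix" (3x3 intrinsics, pixels), "R" (3x3) and "t" (3): a world point X has camera coordinates R X + t. Camera axes: x right, y down, z forward; pixel columns grow to the right and rows downward; lengths in m; the calibration is good to about 2 mm. A picture is of the moment at which its call begins.
- r.finish_job(): hands the job in; it is judged then, once.
The state is a dict: "time_s": time; "q": joint angles; "qvel": joint speeds; "joint_efforts": joint torques, N m; "tcp_pos": TCP position; "tcp_rot": TCP orientation; "contact_force": force on the tool from outside, world axes, zero at the start; "wrist_torque": the same for the moment, N m; "gripper_width": finger opening in m; "grasp_force": force on a finger pad.
Only numpy, scipy, OpenCV 4.12 (cv2) and the standard library are available. Lean on these libraries where they do the work, as an engineer would, in place of code of your own. Each camera call takes 0.05 s, during which the arm holds its last target. There are 200 camera calls.

## Working session

There is one attempt and no reset: what is moved stays moved. The work goes in short steps, Python scripts to look and compute and a shell command to move; the robot and the scene stay as the last step left them, time stands still between calls to the robot, and variables do not carry over. Pictures are saved under pics/ and viewed, at most 12 in all, crops included, and the job is handed in when it is done.

```bash
ls; mkdir -p pics
python3 - <<'E'
from plant import r
import cv2,numpy as np
for n in ["scene","side"]:
    c=r.read_camera(n); cv2.imwrite(f"pics/{n}0.png",c["img"]); np.savez(f"{n}0.npz",**c)
    print(n,c["camera_matrix"].tolist(),c["R"].round(3).tolist(),c["t"])
s=r.read_state(); print(s["time_s"],s["tcp_pos"],s["tcp_rot"],r.grip_point_offset,s["gripper_width"])
E
```

```text
pics
scene [[412.2488734626501, 0.0, 317.6938213870158], [0.0, 412.2488734626501, 198.41669272190472], [0.0, 0.0, 1.0]] [[-0.816, 0.578, 0.011], [0.37, 0.537, -0.758], [-0.444, -0.614, -0.652]] [ 0.54259627 -0.01725382  1.40702449]
side [[368.9422478150881, 0.0, 321.4391162121215], [0.0, 368.9422478150881, 205.25484678950906], [0.0, 0.0, 1.0]] [[0.937, -0.35, 0.015], [-0.196, -0.56, -0.805], [0.29, 0.751, -0.593]] [-0.56013498  0.17379647  0.85327201]
0.1 [ 0.19744782 -0.59212997  0.20623433] [[ 9.48660243e-01  3.16296478e-01 -5.30652862e-04]
 [ 3.16296886e-01 -9.48657986e-01  2.07474307e-03]
 [ 1.52825849e-04 -2.13607011e-03 -9.99997707e-01]] -0.0187 0.085564168793235
```

View pics/scene0.png

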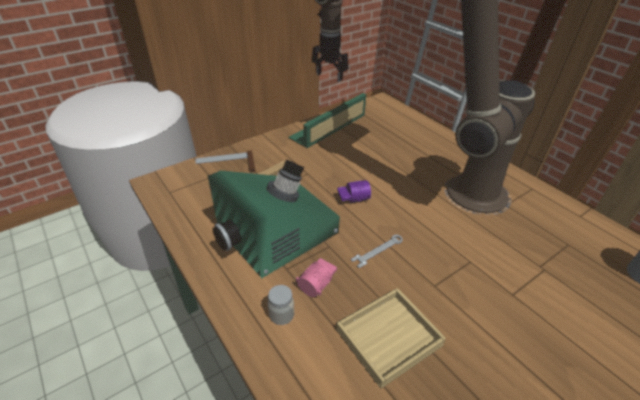

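View pics/side0.png

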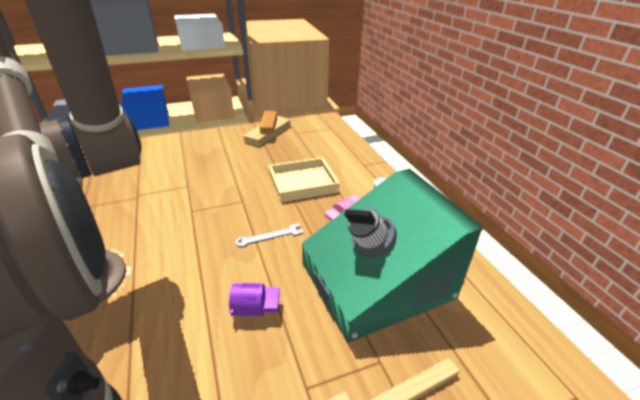

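The scene picture shows the grey cartridge with its black grip in the collar at (288,180), the side picture at (365,225). The tray is at (390,335) in scene and (303,178) in side. Candidates in scene: pink (317,278) and purple (355,191) lie on the bench as look-alikes, and the grey jar is at (281,303). Only the grey one with the black bar, in the collar on the sloping face, fits. I'll confirm it in an enlarged crop and measure from both views.

```bash
cat > h.py <<'E'
import numpy as np,cv2
def load(n): return dict(np.load(n+".npz"))
def cloud(c):
    v,u=np.mgrid[0:400,0:640]; z=c["range_z"]; K=c["camera_matrix"]
    P=np.stack([(u-K[0,2])/K[0,0]*z,(v-K[1,2])/K[1,1]*z,z],-1)
    W=(P-c["t"])@c["R"]; W[z==0]=np.nan; return W
E
python3 - <<'E'
from h import *
ims=[]
for n,(u,v) in dict(scene0=(288,185),side0=(368,228)).items():
    c=load(n); W=cloud(c); im=c["img"]; h=cv2.cvtColor(im,cv2.COLOR_BGR2HSV)
    ims.append(cv2.resize(im[v-40:v+40,u-40:u+40],(400,400),interpolation=cv2.INTER_CUBIC))
    g=(h[...,0]>65)&(h[...,0]<90)&(h[...,1]>100)
    X=W[g]; X=X[(X[:,2]>.01)&(X[:,2]<.3)&(X[:,1]<.2)]
    X=X[np.linalg.norm(X-np.nanmedian(X,0),axis=1)<.25]
    print(n,"green med",np.nanmedian(X,0),np.nanmin(X,0),np.nanmax(X,0))
    # RANSAC sloped plane
    rng=np.random.default_rng(0);best=0
    for _ in range(2000):
        a,b,d=X[rng.choice(len(X),3,False)]; nn=np.cross(b-a,d-a); l=np.linalg.norm(nn)
        if l<1e-6: continue
        nn/=l; nn*=np.sign(nn[2])
        if not .8<nn[2]<.93: continue
        m=abs((X-a)@nn)<.003
        if m.sum()>best: best=m.sum();M=m
    if best:
        Y=X[M]; c0=Y.mean(0); nn=np.linalg.svd(Y-c0)[2][2]; nn*=np.sign(nn[2]); print("plane",best,c0.round(4),nn.round(4), "yaw to front deg",np.degrees(np.arctan2(nn[1],nn[0])).round(2))
        # local points above face
        L=W[v-60:v+60,u-60:u+60].reshape(-1,3); I=im[v-60:v+60,u-60:u+60].reshape(-1,3).astype(int)
        hh=(L-c0)@nn
        lat=np.linalg.norm(L-c0-hh[:,None]*nn-0,axis=1)
        near=(lat<.12)
        up=-nn*0+np.array([0,0,1])-nn[2]*nn; up/=np.linalg.norm(up); yy=np.cross(nn,up)
        for lo,hi in [(.012,.02),(.06,.07),(.075,.093),(.094,.106)]:
            m=(hh>lo)&(hh<hi)&near; Q=L[m]
            if len(Q)<4: continue
            s=(Q-c0)@up; t=(Q-c0)@yy
            print(lo,hi,len(Q),"up",s.min().round(4),s.max().round(4),np.median(s).round(4),"lat",t.min().round(4),t.max().round(4),np.median(t).round(4),"mean",Q.mean(0).round(4), "col",I[m].mean(0).round())
            if lo>.07:
                e=np.cov(np.c_[s,t].T); w,V=np.linalg.eigh(e); print("  dir deg from up",np.degrees(np.arctan2(V[1,1],V[0,1])).round(1),np.sqrt(w).round(4))
        print("up",up,"yy",yy)
cv2.imwrite("pics/crop1.png",np.hstack(ims))
E
```

```text
scene0 green med [ 0.72154656 -0.1121218   0.18044994] [ 0.60544133 -0.21888896  0.12563493] [ 0.75285669 -0.10142119  0.20909575]
plane 9 [ 0.7037 -0.1381  0.1846] [-0.5078 -0.0259  0.8611] yaw to front deg -177.08
0.012 0.02 129 up -0.1074 -0.0417 -0.0646 lat -0.1079 -0.0404 -0.0608 mean [ 0.6405 -0.2067  0.1639] col [76. 75. 73.]
0.06 0.07 93 up -0.1039 -0.0554 -0.0737 lat -0.1024 -0.0547 -0.0716 mean [ 0.6105 -0.2168  0.2028] col [74. 74. 75.]
0.075 0.093 16 up -0.1012 -0.0777 -0.0921 lat -0.09 -0.0635 -0.0753 mean [ 0.5863 -0.2193  0.2093] col [38. 43. 45.]
  dir deg from up 131.1 [0.0009 0.0093]
up [0.85996997 0.04381672 0.50846017] yy [-0.05088545  0.9987045   0.        ]
side0 green med [ 0.64890559 -0.29855025  0.1273917 ] [ 0.50139747 -0.36161705  0.01000061] [ 0.79270351 -0.1089241   0.21343411]
plane 10438 [ 0.6324 -0.2554  0.1404] [-0.4978 -0.0326  0.8667] yaw to front deg -176.25
0.012 0.02 459 up -0.0493 0.0446 -0.0032 lat -0.0259 0.0511 -0.0065 mean [ 0.6217 -0.2562  0.1525] col [100.  96.  90.]
0.06 0.07 421 up -0.0381 0.028 -0.0117 lat -0.0114 0.0533 0.0089 mean [ 0.592  -0.247   0.1933] col [98. 95. 91.]
0.075 0.093 151 up -0.0268 0.0173 -0.0049 lat -0.0038 0.0394 0.0121 mean [ 0.5855 -0.2445  0.2109] col [37. 37. 34.]
  dir deg from up 133.9 [0.0027 0.0179]
0.094 0.106 177 up -0.0267 0.0163 -0.0045 lat -0.0031 0.0461 0.0198 mean [ 0.5783 -0.2386  0.2226] col [59. 59. 52.]
  dir deg from up 128.4 [0.0043 0.0165]
up [0.86483119 0.05665901 0.49885545] yy [-0.06537438  0.99786081  0.        ]
```

View pics/crop1.png

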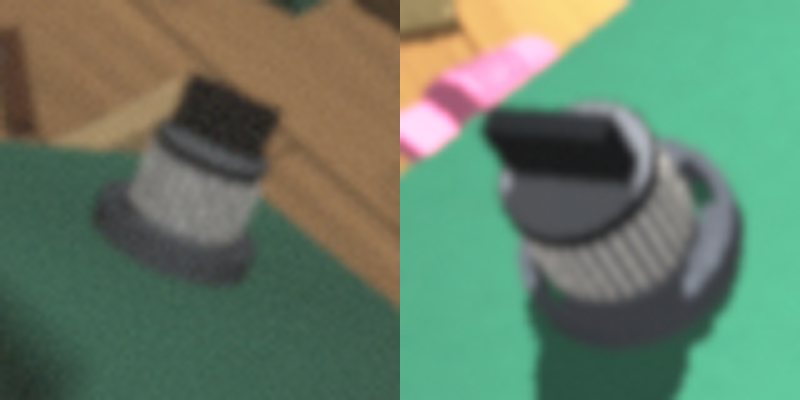

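The crop confirms it: in both views the grey pleated cartridge with the black bar sits in the steel collar. The bar is turned about 50° clockwise, and the measured face height of 0.138 agrees with 0.139. The pink one is only on the bench behind. Next I'll measure the tray and cross-check the grip, and move to above the grip.

```bash
python3 -m creep '[0.1,0,-0.3,0,1, 0.2,-0.09,-0.2,0,1, 0.2,-0.09,-0.2,0,1, 0.2,-0.09,-0.1,0,1, 0.2,-0.09,-0.1,0,1, 0.2,-0.09,-0.1,0,1, 0.2,-0.09,0,0,1, 0.2,-0.09,0,0,1]'
```

```text
time_s: 1.1
tcp_pos: [0.3818, -0.4312, 0.3571]
tcp_rot: [[0.949, 0.316, -0.0], [0.316, -0.949, 0.0], [-0.0, -0.0, -1.0]]
contact_force: [0.1, -0.8, 0.6]
gripper_width: 0.0851
grasp_force: 0.0
```

Run:
```python
from h import *
g=np.array([.5837,-.2373,.2147])
for n in ["scene0","side0"]:
    c=load(n);p=c["camera_matrix"]@(c["R"]@g+c["t"]);print(n,"grip px",p[:2]/p[2])
    W=cloud(c)
    u,v,w=(390,335,60) if n=="scene0" else (303,178,42)
    L=W[v-w:v+w,u-w:u+w].reshape(-1,3)
    for lo,hi in [(.03,.04),(.004,.012)]:
        m=(L[:,2]>lo)&(L[:,2]<hi); Q=L[m]
        if lo>.02:
            Q=Q[np.linalg.norm(Q[:,:2]-np.median(Q[:,:2],0),axis=1)<.16]
            print("tray rim",len(Q),cv2.minAreaRect(Q[:,:2].astype(np.float32)),np.median(Q[:,2]))
        else:
            Q=L[(L[:,2]>lo)&(L[:,2]<hi)]; print("floor z",len(Q),np.median(Q,0) if len(Q) else 0)
```

```text
scene0 grip px [293.22445169 165.76157842]
tray rim 1037 ((0.620150625705719, 0.22926470637321472), (0.17103835940361023, 0.19248823821544647), 87.63053131103516) 0.0346156503615599
floor z 4082 [0.61884952 0.2308193  0.00832708]
side0 grip px [358.92537748 215.21444483]
tray rim 384 ((0.6138235926628113, 0.1598016917705536), (0.3113195598125458, 0.1900198608636856), 87.08233642578125) 0.034002791060655846
floor z 1194 [0.61655405 0.23999146 0.00772252]
```

```bash
python3 -m creep '[0.21,-0.1,0,0,1, 0.21,-0.1,0,0,1, 0.21,-0.1,0,0,1, 0.21,-0.1,0,0,1, 0.21,-0.1,0,0,1, 0.21,-0.1,0,0,1, 0.21,-0.1,0,0,1, 0.21,-0.1,0,0,1]'
python3 - <<'E'
from plant import r
from h import *
c=r.read_camera("wrist"); np.savez("w1.npz",**c); cv2.imwrite("pics/w1.png",c["img"])
s=r.read_state();print(s["tcp_pos"],s["q"], "cam",-c["R"].T@c["t"])
W=cloud(c)
# bar: points high
nn=np.array([-.4978,-.0326,.8667]);c0=np.array([.6324,-.2554,.1404]);up=np.array([.8648,.0567,.4989]);yy=np.array([-.0654,.9979,0])
L=W.reshape(-1,3);d=L-c0;h=d@nn;a=d@up;t=d@yy
I=c["img"].reshape(-1,3).mean(1)
for lo,hi in [(-.004,.004),(.012,.019),(.062,.072),(.092,.106)]:
    m=(h>lo)&(h<hi)&(abs(a)<.06)&(abs(t-.02)<.06)
    if m.sum()>5:
        print(lo,m.sum(),"h",np.median(h[m]),"a",a[m].min(),a[m].max(),"t",t[m].min(),t[m].max())
        if lo>.05: print(cv2.minAreaRect(np.c_[a[m],t[m]].astype(np.float32)))
g=np.array([.5837,-.2373,.2147]);p=c["camera_matrix"]@(c["R"]@g+c["t"]);print("grip px",p[:2]/p[2])
E
```

```text
time_s: 2.1
tcp_pos: [0.5828, -0.2376, 0.3566]
tcp_rot: [[0.949, 0.316, -0.001], [0.316, -0.949, 0.0], [-0.001, -0.001, -1.0]]
contact_force: [0.5, -0.9, -0.3]
gripper_width: 0.0854
grasp_force: 0.0
[ 0.58575322 -0.23391682  0.35633896] [-0.45149726  0.22710549  1.43872145  0.0046951   1.475808    0.79392994] cam [ 0.64637657 -0.21624122  0.52295682]
-0.004 5350 h 2.9326023754284838e-05 a -0.059924639276114765 0.05999692150157389 t -0.039998241690230925 0.07999496049955067
0.012 2126 h 0.015851301945007345 a -0.03212033597484141 0.04572356719786983 t -0.023512269037226162 0.07045903068317229
0.062 1918 h 0.06583259558853449 a -0.03373778808907526 0.02983042788732196 t -0.010128869195723526 0.056389659816993995
((-0.0003245733678340912, 0.02242114022374153), (0.06649544835090637, 0.059362899512052536), 77.77362060546875)
0.092 976 h 0.0975752022272263 a -0.02505423985592309 0.018328600155527813 t -0.0021175451294021498 0.04861450572030167
((-0.0037408173084259033, 0.02339128963649273), (0.01479850709438324, 0.05608135089278221), 39.272151947021484)
grip px [320.04691223 186.39226851]
```

View pics/w1.png

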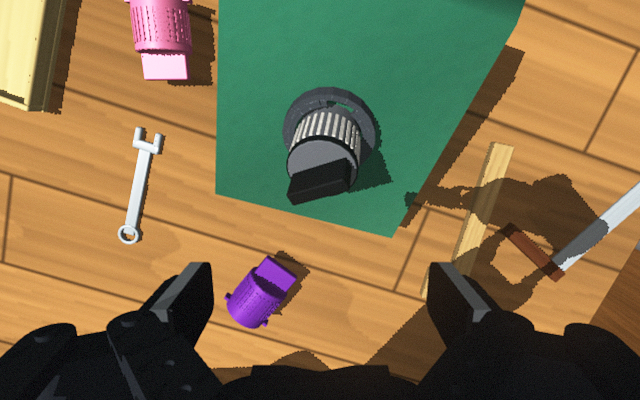

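The wrist view shows the cartridge at (320,170), with its bar at (320,182) turned about 51° clockwise. The grip measures (0.585,-0.2355,0.213), and the bar top at 97.6 mm agrees with the given 98. Purple (262,292) and pink (160,40) are clear of the working space. Now I'll turn the tool to match the bar.

```bash
python3 -m creep '[0,0,0.04,1,0.9, 0,0,0.04,1,0.8, 0,0,0.04,1,0.7, 0,0,0.04,1,0.6, 0,0,0.04,1,0.5, 0,0,0.04,1,0.5, 0,0,0.04,1,0.5, 0,0,0.04,1,0.5]' 20; python3 -m creep '[0,0,0.04,1,0.5, 0,0,0.04,1,0.5, 0,0,0.04,1,0.5, 0,0,0.04,1,0.5, 0,0,0.04,1,0.5, 0,0,0.04,0.9,0.5, 0,0,0,0,0.5, 0,0,0,0,0.5]'
```

```text
time_s: 3.15
tcp_pos: [0.5818, -0.2385, 0.3084]
tcp_rot: [[0.929, -0.37, -0.001], [-0.37, -0.929, 0.001], [-0.001, -0.0, -1.0]]
contact_force: [0.4, -0.6, -0.4]
gripper_width: 0.043
grasp_force: 0.0
time_s: 4.15
tcp_pos: [0.5822, -0.2386, 0.2733]
tcp_rot: [[0.629, -0.777, -0.0], [-0.777, -0.629, 0.0], [-0.0, 0.0, -1.0]]
contact_force: [0.3, -0.1, -0.1]
gripper_width: 0.043
grasp_force: 0.0
```

Run:
```python
from plant import r
from h import *
s=r.read_state();print(s["tcp_pos"])
c=r.read_camera("wrist");np.savez("w2.npz",**c);cv2.imwrite("pics/w2.png",c["img"])
s=r.read_state();print(s["tcp_pos"],"cam",-c["R"].T@c["t"])
W=cloud(c)
nn=np.array([-.4978,-.0326,.8667]);c0=np.array([.6324,-.2554,.1404]);up=np.array([.8648,.0567,.4989]);yy=np.array([-.0654,.9979,0])
L=W.reshape(-1,3);d=L-c0;h=d@nn;a=d@up;t=d@yy
m=(abs(h)<.01)&(abs(a)<.06)&(abs(t-.02)<.07);print(m.sum(),np.median(h[m]))
m=(h>.092)&(h<.106)&(abs(a)<.06)&(abs(t-.02)<.06);print(m.sum(),np.median(h[m]),cv2.minAreaRect(np.c_[a[m],t[m]].astype(np.float32)))
```

```text
[ 0.58222005 -0.23860839  0.27326864]
[ 0.58237955 -0.23865361  0.27354954] cam [ 0.62437475 -0.29016406  0.43966785]
12237 -0.0003531357440870214
1637 0.09727988497631845 ((-0.003380655311048031, 0.02337455190718174), (0.01427378598600626, 0.05679333582520485), 38.85322570800781)
```

View pics/w2.png

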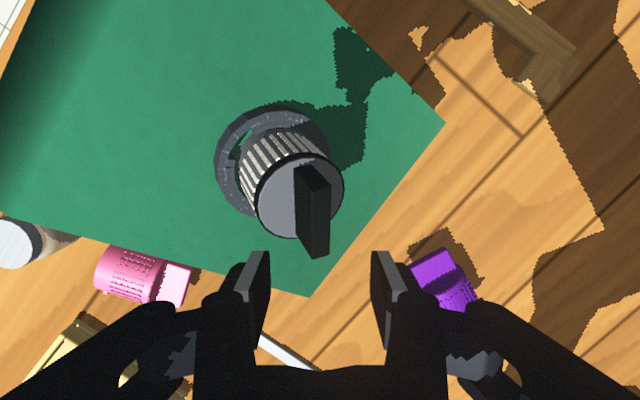

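The view shows the bar at (312,210) parallel to the fingers and centred between them. Bar centre and angle agree with the first wrist measurement. I'll descend around the bar and narrow the opening.

```bash
python3 -m creep '[0,-0.005,0.09,0,0.5, 0,-0.005,0.09,0,0.5, 0,-0.005,0.09,0,0.5, 0,-0.005,0.09,0,0.5, 0,-0.003,0.09,0,0.5, 0,0,0,0,0.45, 0,0,0,0,0.4, 0,0,0,0,0.35]'
```

```text
time_s: 5.2
tcp_pos: [0.5856, -0.2367, 0.2068]
tcp_rot: [[0.628, -0.778, 0.002], [-0.778, -0.628, -0.001], [0.002, -0.001, -1.0]]
contact_force: [0.4, -0.9, 0.0]
gripper_width: 0.0298
grasp_force: 0.0
```

```bash
python3 -m creep '[0,0,0,-0.8,0.35, 0,0,0,-0.8,0.33, 0,0,0,-0.8,0.32, 0,0,0,-0.8,0.31, 0,0,0,-0.8,0.3, 0,0,0,-0.8,0.29, 0,0,0,-0.8,0.28, 0,0,0,0,0.28]'
```

```text
time_s: 6.2
tcp_pos: [0.5854, -0.2366, 0.2066]
tcp_rot: [[0.92, -0.392, 0.001], [-0.392, -0.92, -0.001], [0.001, 0.0, -1.0]]
contact_force: [-0.0, -0.4, 0.4]
gripper_width: 0.0241
grasp_force: 0.0
```

```bash
python3 -m creep '[0,0,0,-0.8,0.26, 0,0,0,-0.8,0.25, 0,0,0,-0.8,0.24, 0,0,0,-0.8,0.23, 0,0,0,-0.8,0.22, 0,0,0,-0.8,0.22, 0,0,0,-0.6,0.21, 0,0,0,0,0.21]'
python3 - <<'E'
from plant import r
from h import *
c=r.read_camera("side");np.savez("s2.npz",**c)
w=r.read_camera("wrist")
a=cv2.resize(c["img"][180:260,320:420],(500,400),interpolation=cv2.INTER_CUBIC)
b=cv2.resize(w["img"][100:340,230:410],(300,400))
cv2.imwrite("pics/s2.png",np.hstack([a,b]))
E
```

```text
time_s: 7.2
tcp_pos: [0.5842, -0.2374, 0.2067]
tcp_rot: [[0.998, 0.067, -0.001], [0.067, -0.998, -0.002], [-0.002, 0.002, -1.0]]
contact_force: [-5.0, -2.8, 3.3]
gripper_width: 0.0179
grasp_force: 2.5
```

View pics/s2.png

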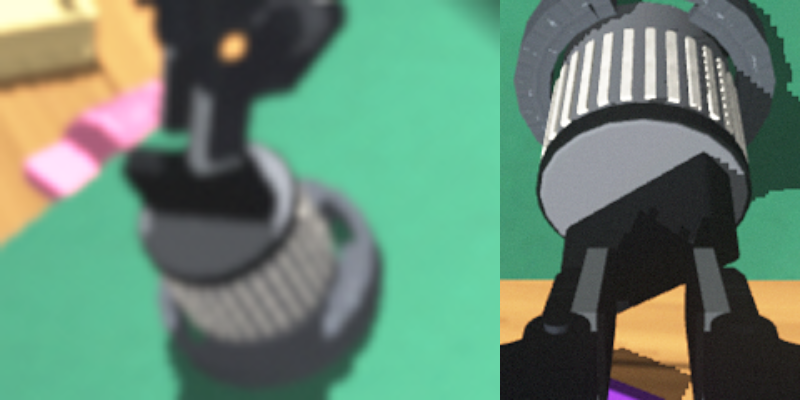

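The bar lags the fingers by roughly 25° (right panel, bar around (655,220)), because of slack at the finger tips. I'll go a little deeper and close gently to align it.

```bash
python3 -m creep '[0,0,0.02,0,0.21, 0,0,0.02,0,0.21, 0,0,0,-0.5,0.2, 0,0,0,-0.5,0.19, 0,0,0,-0.5,0.18, 0,0,0,-0.5,0.17, 0,0,0,0,0.16, 0,0,0,0,0.16]' 25
python3 - <<'E'
from plant import r
from h import *
w=r.read_camera("wrist");np.savez("w3.npz",**w);cv2.imwrite("pics/w3.png",w["img"][60:380,200:440])
print(r.read_state()["wrist_torque"])
E
```

```text
time_s: 8.3
tcp_pos: [0.5831, -0.2411, 0.206]
tcp_rot: [[0.971, 0.24, -0.002], [0.239, -0.971, -0.009], [-0.004, 0.008, -1.0]]
contact_force: [-14.9, -5.6, 21.4]
gripper_width: 0.0135
grasp_force: 13.1
[-1.27004454  2.4635928  -0.17675231]
```

View pics/w3.png

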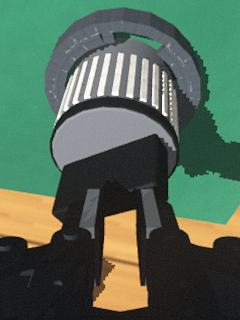

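Run:
```python
from h import *
nn=np.array([-.4978,-.0326,.8667]);c0=np.array([.6324,-.2554,.1404]);up=np.array([.8648,.0567,.4989]);yy=np.array([-.0654,.9979,0])
c=load("w3");W=cloud(c)
d=W-c0;h=d@nn;a=d@up+.0035;t=d@yy-.023
np.set_printoptions(linewidth=220)
m=(h>.060)&(h<.11)&(abs(a)<.04)&(abs(t)<.04)
# map: max height of points on a 4mm grid in (a,t)
G=np.full((20,20),0)
for A,T,H in zip(a[m],t[m],h[m]):
    i=int((A+.04)/.004);j=int((T+.04)/.004);G[19-i,j]=max(G[19-i,j],round(H*1000))
print("rows: up slope top; cols: lat -40..40 (left = -y)");print(G)
p=c["camera_matrix"]@(c["R"]@(c0+up*-.0035+yy*.023+nn*.098)+c["t"]);print(p[:2]/p[2]-[200,60])
```

```text
rows: up slope top; cols: lat -40..40 (left = -y)
[[  0   0   0   0   0   0   0   0   0   0   0   0   0   0   0   0   0   0   0   0]
 [  0   0   0   0   0   0   0  65  65  66  67  66  65   0   0   0   0   0   0   0]
 [  0   0   0   0   0  66  67  67  67  67  67  67  67  66  66   0   0   0   0   0]
 [  0   0   0   0  65 107 110 110  67  67  67  67  67  67  67  66   0   0   0   0]
 [  0   0   0  66 110 110 107 110  67  67 109 110 110  67  67  67  66   0   0   0]
 [  0   0  64  67 106 106 100 110  91  67 110 108 109 110  67  67  66  65   0   0]
 [  0   0  67  97  98  98   0 106  99  98 105 101 110 110 109  67  67  67   0   0]
 [  0   0  67  67  98  97 110 108  99  99 110  67  67  67  67  67  67  66  65   0]
 [  0  66  67  67   0   0 110  99  98  99 110  91  67  67  66  67  67  67  66   0]
 [  0  65  66  66   0   0  98  98  98  98  98  90  95  67  67  66  67  67  66   0]
 [  0  65  66   0   0   0   0  97  99  99  98   0  95  95  95  67  67  66  65   0]
 [  0  65  66   0   0   0   0   0  97  98  98   0   0  92  98  97  66  67  65   0]
 [  0   0  65   0   0   0   0   0   0   0  97   0   0   0  98  98  98  66  65   0]
 [  0   0   0   0   0   0   0   0   0   0   0   0   0   0  98  98  97  66   0   0]
 [  0   0   0   0   0   0   0   0   0   0   0   0   0   0  98  98  66  66   0   0]
 [  0   0   0   0   0   0   0   0   0   0   0   0   0   0   0   0  65   0   0   0]
 [  0   0   0   0   0   0   0   0   0   0   0   0   0   0   0   0   0   0   0   0]
 [  0   0   0   0   0   0   0   0   0   0   0   0   0   0   0   0   0   0   0   0]
 [  0   0   0   0   0   0   0   0   0   0   0   0   0   0   0   0   0   0   0   0]
 [  0   0   0   0   0   0   0   0   0   0   0   0   0   0   0   0   0   0   0   0]]
[107.06947755 208.60166578]
```

Run:
```python
from plant import r
from h import *
np.set_printoptions(linewidth=250)
s=r.read_state();R=np.array(s["tcp_rot"]);p=np.array(s["tcp_pos"])
for n in ["w3","live"]:
    c=load("w3") if n=="w3" else r.read_camera("side")
    W=cloud(c).reshape(-1,3);T=(W-p)@R
    I=c["img"].reshape(-1,3).mean(1)
    m=(abs(T[:,0])<.03)&(abs(T[:,1])<.04)&(T[:,2]>-.05)&(T[:,2]<.03)
    T=T[m]
    G=np.full((15,20),99)
    for X,Y,Z in T:
        i=int((X+.03)/.004);j=int((Y+.04)/.004);G[14-i,j]=min(G[14-i,j],round(Z*1000))
    print(n,"min tool z (mm, up is neg) rows x +30..-30, cols y -40..40");print(G)
    if n=="live": np.savez("s3.npz",**c); cv2.imwrite("pics/s3.png",cv2.resize(c["img"][160:270,300:430],(780,600)[:2],interpolation=cv2.INTER_CUBIC))
```

```text
w3 min tool z (mm, up is neg) rows x +30..-30, cols y -40..40
[[ 99   5   2   2   2   1   1   1   1   0   0  -1  -1  -7  -5  -2   0  11  99  99]
 [ 99   6   5   4   3   4   3   3   3   3   1  -4 -10 -13 -12  -1   1   6  99  99]
 [ 11   7   7   7   6   6   5   5   4  -3  -7 -12 -18 -20 -18  -6   2   4  99  99]
 [ 12  10   9   9   9   8   6   0  -4  -9 -14 -21 -25 -27 -23 -11   4   6  99  99]
 [ 13  12  11  12   7   3 -50 -50 -50 -18 -23 -50 -50 -50 -26 -16   7   8  99  99]
 [ 99  15  10   4 -50 -50 -50 -15 -46 -23 -25 -46 -24 -50 -50 -49   9  10  99  99]
 [ 99  17   2  -2  -7 -13 -12 -14 -47 -23 -24 -48  99 -25 -25 -23  11  12  99  99]
 [ 99  21  -6 -10 -14 -15  99  99 -48 -21 -22 -48  99  99  99  99  14  99  99  99]
 [ 99  -9 -12 -15 -12  99  99  99 -50 -18 -19 -49  99  99  99  99  99  99  99  99]
 [ 99 -12 -13 -14  99  99  99  99 -50 -15  99 -50  99  99  99  99  99  99  99  99]
 [ 99 -10 -11 -11  99  99  99  99 -50  99  99 -50  99  99  99  99  99  99  99  99]
 [ 99  99  -9  99  99  99  99  99  99  99  99  99  99  99  99  99  99  99  99  99]
 [ 99  99  99  99  99  99  99  99  99  99 
[... 817 characters left out ...]
-3  -7 -25 -41 -49  11  13  99  99]
 [ 99  99  99  99  99  19 -17 -27 -48   1  -3 -12 -18 -24 -40 -49  14  16  99  99]
 [ 99  99  99 -13 -14 -16 -16 -17 -49 -19 -16 -17 -19 -26 -49 -50  17  99  99  99]
 [ 99  99 -11 -13 -43 -49 -15 -46 -50 -15 -17  20  19 -50 -48 -49  99  99  99  99]
 [ 99  99 -10 -11 -12 -14 -50 -50 -50  23  22 -35 -49 -49  23  99  99  99  99  99]
 [ 99  99  99 -10 -10 -10 -11  25  27  26  26  24  26  99  99  99  99  99  99  99]
 [ 99  99  99  -6  99  99  99  99  99  99  99  99  99  99  99  99  99  99  99  99]
 [ 99  99  99  99  99  99  99  99  99  99  99  99  99  99  99  99  99  99  99  99]
 [ 99  99  99  99  99  99  99  99  99  99  99  99  99  99  99  99  99  99  99  99]]
```

View pics/s3.png

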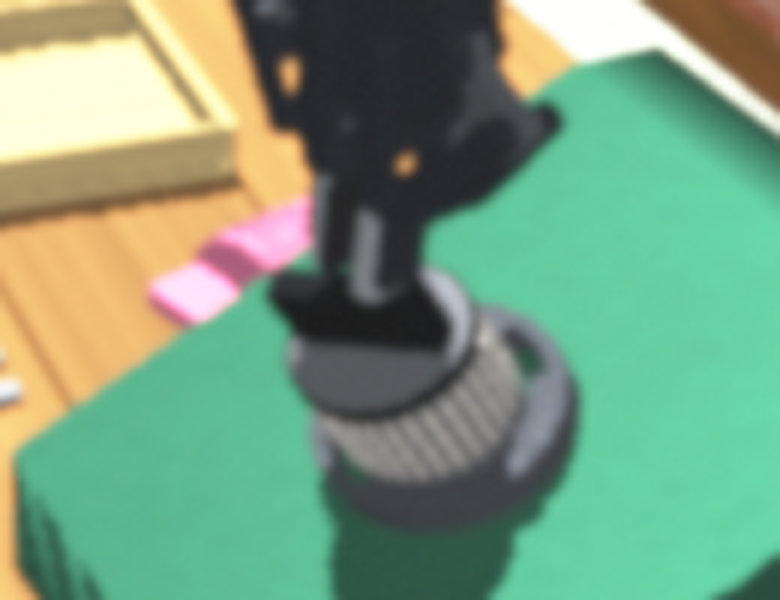

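The fingers sit on the bar's upper edge: the tips at (370,300) barely overlap the bar, which has not turned. I'll lift clear and measure where the tips really are at a small opening.

```bash
python3 -m creep '[0,0,-0.05,0,0.2, 0,0,-0.1,0,0.25, 0,0,-0.1,0,0.25, 0,0,-0.1,0,0.25, 0,0,0,0,0.25, 0,0,0,0,0.25, 0,0,0,0,0.25, 0,0,0,0,0.25]'
python3 - <<'E'
from plant import r
from h import *
np.set_printoptions(linewidth=250)
for n in ["side","scene","wrist"]:
    c=r.read_camera(n); s=r.read_state();R=np.array(s["tcp_rot"]);p=np.array(s["tcp_pos"])
    W=cloud(c).reshape(-1,3);T=(W-p)@R
    m=(abs(T[:,0])<.02)&(abs(T[:,1])<.05)&(T[:,2]>-.06)&(T[:,2]<.015)
    T=T[m]; print(n,s["gripper_width"],len(T),"hist z(mm)",np.histogram(T[:,2]*1000,np.arange(-60,16,5))[0])
    print(" lowest 10 pts",(T[np.argsort(-T[:,2])[:40:4]]*1000).round().tolist())
E
```

```text
time_s: 9.4
tcp_pos: [0.5846, -0.2363, 0.2516]
tcp_rot: [[0.971, 0.241, -0.001], [0.241, -0.971, 0.001], [-0.001, -0.001, -1.0]]
contact_force: [-0.0, -0.1, 0.6]
gripper_width: 0.0213
grasp_force: 0.0
side 0.021538801765339736 358 hist z(mm) [51 58 55 53 57 45 33  6  0  0  0  0  0  0  0]
 lowest 10 pts [[-3.0, 16.0, -24.0], [-7.0, 18.0, -25.0], [-3.0, -10.0, -26.0], [-6.0, -10.0, -26.0], [-12.0, 18.0, -27.0], [-10.0, -11.0, -27.0], [7.0, -11.0, -28.0], [-12.0, -14.0, -29.0], [-12.0, 18.0, -29.0], [-11.0, 11.0, -30.0]]
scene 0.021165435367064864 170 hist z(mm) [21 33 25 26 27 18 18  2  0  0  0  0  0  0  0]
 lowest 10 pts [[-1.0, 11.0, -24.0], [10.0, -15.0, -26.0], [6.0, -15.0, -26.0], [10.0, -12.0, -27.0], [7.0, 9.0, -29.0], [1.0, -22.0, -30.0], [10.0, 14.0, -31.0], [-2.0, -23.0, -32.0], [9.0, -21.0, -34.0], [12.0, 16.0, -35.0]]
wrist 0.02179265409135859 3022 hist z(mm) [454 552 526 498 448 364 158  22   0   0   0   0   0   0   0]
 lowest 10 pts [[-5.0, -11.0, -23.0], [-4.0, 10.0, -24.0], [-8.0, -11.0, -24.0], [-6.0, -11.0, -24.0], [-9.0, 10.0, -25.0], [-8.0, 10.0, -25.0], [-9.0, 10.0, -25.0], [-9.0, -11.0, -26.0], [9.0, 10.0, -26.0], [9.0, -11.0, -26.0]]
```

All three cameras put the real finger tips about 24 mm above the reported TCP, so I was 24 mm too high. I'll go back to the bar's angle and descend with that allowance.

```bash
python3 -m creep '[0,0,0,1,0.5, 0,0,0,1,0.5, 0,0,0,1,0.5, 0,0,0,1,0.5, 0,0,0,1,0.5, 0,0,0,1,0.5, 0,0,0,1,0.5, 0,0,0,1,0.5]'; python3 -m creep '[0,0,0,1,0.5, 0,0,0,1,0.5, 0,0,0,1,0.5, 0,0,0,1,0.5, 0,0,0,1,0.5, 0,0,0,0,0.5, 0,0,0,0,0.5, 0,0,0,0,0.5]'
python3 - <<'E'
from plant import r
from h import *
c=r.read_camera("wrist");W=cloud(c);s=r.read_state();R=np.array(s["tcp_rot"]);p=np.array(s["tcp_pos"])
nn=np.array([-.4978,-.0326,.8667]);c0=np.array([.6324,-.2554,.1404]);up=np.array([.8648,.0567,.4989]);yy=np.array([-.0654,.9979,0])
T=(W.reshape(-1,3)-p)@R
m=(abs(T[:,0])<.02)&(abs(T[:,1])<.06)&(T[:,2]>-.06)&(T[:,2]<.01);print("tip",np.percentile(T[m][:,2],99.5),T[m][:,1].min())
L=W.reshape(-1,3);d=L-c0;h=d@nn;a=d@up;t=d@yy
m=(h>.092)&(h<.104)&(abs(a)<.06)&(abs(t-.02)<.06);print(p,m.sum(),np.median(h[m]),cv2.minAreaRect(np.c_[a[m],t[m]].astype(np.float32)))
E
```

```text
time_s: 10.55
tcp_pos: [0.585, -0.2364, 0.2523]
tcp_rot: [[0.897, -0.442, -0.0], [-0.442, -0.897, 0.0], [-0.0, -0.0, -1.0]]
contact_force: [-0.1, -0.1, -0.2]
gripper_width: 0.0423
grasp_force: 0.0
time_s: 11.55
tcp_pos: [0.585, -0.2364, 0.2524]
tcp_rot: [[0.629, -0.777, 0.0], [-0.777, -0.629, -0.0], [0.0, -0.0, -1.0]]
contact_force: [-1.4, -0.1, 0.0]
gripper_width: 0.0423
grasp_force: 0.0
tip -0.026369555282528646 -0.03545370744321387
[ 0.58500301 -0.23639546  0.25236909] 1945 0.09728552327213191 ((-0.003201066516339779, 0.0233855452388525), (0.014422805048525333, 0.0568898506462574), 38.342857360839844)
```

```bash
python3 -m creep '[0,0,0.09,0,0.5, 0,0,0.09,0,0.5, 0,0,0.09,0,0.5, 0,0,0.09,0,0.5, 0,0,0.09,0,0.5, 0,0,0,0,0.42, 0,0,0,0,0.36, 0,0,0,0,0.33]' 20; python3 -m creep '[0,0,0,-0.8,0.33, 0,0,0,-0.8,0.33, 0,0,0,-0.8,0.32, 0,0,0,-0.8,0.31, 0,0,0,-0.8,0.3, 0,0,0,-0.8,0.29, 0,0,0,-0.8,0.28, 0,0,0,0,0.28]'
```

```text
time_s: 12.6
tcp_pos: [0.5856, -0.2367, 0.1858]
tcp_rot: [[0.629, -0.778, 0.002], [-0.778, -0.629, -0.001], [0.002, -0.001, -1.0]]
contact_force: [0.2, 0.3, -0.1]
gripper_width: 0.0279
grasp_force: 0.0
time_s: 13.6
tcp_pos: [0.5844, -0.2379, 0.1864]
tcp_rot: [[0.92, -0.393, -0.001], [-0.393, -0.92, -0.003], [0.0, 0.003, -1.0]]
contact_force: [-5.7, -2.3, 4.9]
gripper_width: 0.0241
grasp_force: 3.4
```

```bash
cat >> h.py <<'E'
def bar(r):
    c=r.read_camera("wrist");W=cloud(c)
    nn=np.array([-.4978,-.0326,.8667]);c0=np.array([.6324,-.2554,.1404]);up=np.array([.8648,.0567,.4989]);yy=np.array([-.0654,.9979,0])
    d=W.reshape(-1,3)-c0;h=d@nn;a=d@up+.0035;t=d@yy-.0234
    m=(h>.094)&(h<.101)&(abs(a)<.035)&(abs(t)<.035)
    G=np.zeros((18,18),int)
    for A,T in zip(a[m],t[m]): G[17-int((A+.036)/.004),int((T+.036)/.004)]+=1
    for row in G: print("".join("#" if x>2 else "." for x in row))
    return c
E
python3 - <<'E'
from plant import r
from h import *
c=bar(r); print(r.read_state()["wrist_torque"])
E
```

```text
..................
...........#......
....##...#####....
...####..##.##....
...#####..#.......
...######.##......
...#######.#......
...##########.....
.###.########.....
.##..########.....
......#######.....
......#.######....
..........#####...
..........####....
...........##.....
..................
..................
..................
[-0.48938438  0.7703248  -0.03130447]
```

```bash
python3 -m creep '[0,0,0.02,-0.5,0.27, 0,0,0.02,-0.8,0.26, 0,0,0,-0.8,0.25, 0,0,0,-0.8,0.24, 0,0,0,-0.8,0.23, 0,0,0,-0.8,0.22, 0,0,0,-0.8,0.21, 0,0,0,0,0.2]'
python3 - <<'E'
from plant import r
from h import *
c=bar(r); print(r.read_state()["wrist_torque"])
E
```

```text
time_s: 14.65
tcp_pos: [0.5866, -0.2357, 0.1819]
tcp_rot: [[0.998, 0.058, 0.004], [0.058, -0.998, 0.001], [0.004, -0.001, -1.0]]
contact_force: [-2.3, 1.7, 8.6]
gripper_width: 0.0171
grasp_force: 8.0
..................
.......###........
......####........
.....########.....
...############...
...##.######.##...
......######......
......######......
......######......
......######......
......######......
.......#####......
........####......
........####......
........####......
........####......
..................
..................
[ 0.54770699  0.34903258 -0.12443792]
```

The bar has turned and is nearly in line with the slope. Next I'll go slightly deeper and grip firmly.

```bash
python3 -m creep '[0,0,0,0,0.22, 0,0,0.015,0,0.22, 0,0,0.015,0,0.22, 0,0,0,0,0.1, 0,0,0,0,0, 0,0,0,0,0, 0,0,0,0,0, 0,0,0,0,0]' 60
python3 - <<'E'
from plant import r
from h import *
c=bar(r); print(r.read_state()["wrist_torque"]);cv2.imwrite("pics/w5.png",c["img"])
E
```

```text
time_s: 15.7
tcp_pos: [0.5846, -0.2358, 0.1741]
tcp_rot: [[0.998, 0.06, -0.001], [0.06, -0.998, 0.001], [-0.001, -0.001, -1.0]]
contact_force: [-2.3, 5.1, 2.5]
gripper_width: 0.0132
grasp_force: 62.0
..................
.......####.......
.......####.......
....#########.....
.....########.....
...###.####.##....
.......####.......
.......####.......
.......####.......
.......####.......
.......####.......
.......####.......
.......####.......
.......####.......
.......####.......
.......####.......
..................
..................
[ 0.93760507  0.29980234 -0.02574814]
```

View pics/w5.png

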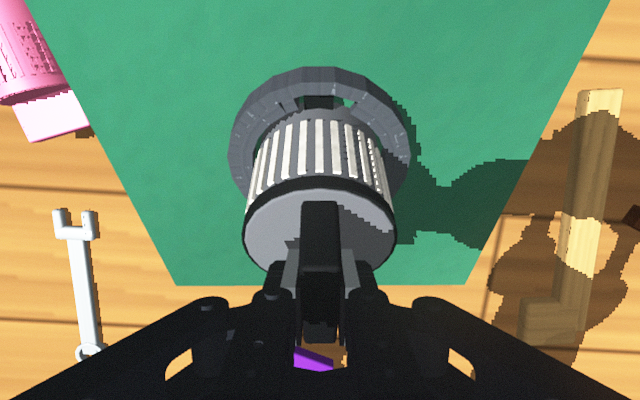

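The view shows the bar in line with the slope at (320,240), both pads on it, and the lug in the upper gap at (318,100). I'll draw it out along the axis.

```bash
python3 -m creep '[-0.017,0,-0.029,0,0, -0.017,0,-0.029,0,0, -0.017,0,-0.029,0,0, -0.017,0,-0.029,0,0, -0.017,0,-0.029,0,0, -0.017,0,-0.029,0,0, -0.017,0,-0.029,0,0, -0.017,0,-0.029,0,0]'
```

```text
time_s: 16.75
tcp_pos: [0.5644, -0.2377, 0.2095]
tcp_rot: [[0.998, 0.06, -0.0], [0.06, -0.998, -0.0], [-0.0, 0.0, -1.0]]
contact_force: [-0.6, 0.1, -3.5]
gripper_width: 0.0129
grasp_force: 61.2
```

```bash
python3 -m creep '[-0.033,0,-0.058,0,0, -0.05,0,-0.087,0,0, -0.05,0,-0.087,0,0, -0.05,0,-0.1,0,0, 0,0,-0.15,0,0, 0,0,-0.15,0,0, 0,0,-0.1,0,0, 0,0,0,0,0]'
python3 - <<'E'
from plant import r
from h import *
for n in ["side","scene"]:
    c=r.read_camera(n);np.savez(n+"9.npz",**c)
a=load("side9")["img"][60:280,250:450];b=load("scene9")["img"][90:310,200:400]
cv2.imwrite("pics/lift.png",cv2.resize(np.hstack([a,b]),(800,440)))
E
```

```text
time_s: 17.75
tcp_pos: [0.538, -0.2398, 0.3211]
tcp_rot: [[0.998, 0.06, 0.003], [0.06, -0.998, -0.002], [0.003, 0.002, -1.0]]
contact_force: [-0.2, 0.3, -3.1]
gripper_width: 0.0128
grasp_force: 61.3
```

View pics/lift.png

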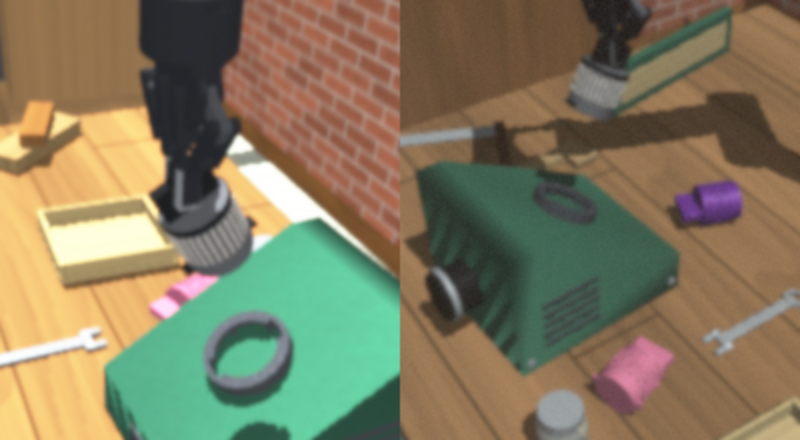

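The cartridge is out of the empty collar and held at its 30° tilt, with the base towards +x. I'll carry it to the tray.

```bash
python3 -m creep '[0,-0.1,0,0,0, 0.03,-0.2,0,0,0, 0.03,-0.23,0,0,0, 0.03,-0.23,0,0,0, 0.03,-0.23,0,0,0, 0.03,-0.23,0,0,0, 0.03,-0.23,0,0,0, 0.03,-0.23,0,0,0]'; python3 -m creep '[0.03,-0.23,0,0,0, 0.03,-0.23,0,0,0, 0.03,-0.23,0.1,0,0, 0.03,-0.23,0.15,0,0, 0.03,-0.2,0.2,0,0, 0.03,-0.15,0.25,0,0, 0.03,-0.1,0.25,0,0, 0,0,0.25,0,0]'
```

```text
time_s: 18.85
tcp_pos: [0.5524, 0.0164, 0.3178]
tcp_rot: [[0.998, 0.061, -0.002], [0.061, -0.998, 0.001], [-0.002, -0.001, -1.0]]
contact_force: [0.8, -0.1, -4.0]
gripper_width: 0.0129
grasp_force: 61.1
time_s: 19.85
tcp_pos: [0.5713, 0.2233, 0.1369]
tcp_rot: [[0.998, 0.062, -0.002], [0.062, -0.998, 0.001], [-0.002, -0.001, -1.0]]
contact_force: [-0.1, -0.6, -3.9]
gripper_width: 0.0135
grasp_force: 61.2
```

```bash
python3 -m creep '[0,0,0.08,0,0, 0,0,0.08,0,0, 0,0,0.06,0,0, 0,0,0.06,0,0, 0,0,0.05,0,0, 0,0,0,0,0, 0,0,0,0,0, 0,0,0,0,0]' 20
cat >> h.py <<'E'
def tilt(r,n="scene"):
    c=r.read_camera(n);W=cloud(c).reshape(-1,3);I=c["img"].reshape(-1,3).astype(int)
    s=r.read_state();p=np.array(s["tcp_pos"])
    m=(np.abs(W[:,:2]-p[:2]-[.02,0])<.06).all(1)&(W[:,2]>.012)&(W[:,2]<p[2]+.03)&(I.max(1)-I.min(1)<25)
    Q=W[m]
    for lo in np.arange(.01,.13,.012):
        k=(Q[:,2]>lo)&(Q[:,2]<lo+.012)
        if k.sum()>4: print(n,round(lo,3),k.sum(),"x",Q[k,0].min().round(3),Q[k,0].max().round(3),"y",Q[k,1].min().round(3),Q[k,1].max().round(3))
    return c
E
python3 - <<'E'
from plant import r
from h import *
a=tilt(r,"side");b=tilt(r,"scene")
E
```

```text
time_s: 20.85
tcp_pos: [0.5731, 0.2213, 0.09]
tcp_rot: [[0.998, 0.06, 0.001], [0.06, -0.998, 0.0], [0.001, -0.0, -1.0]]
contact_force: [0.6, 0.2, -2.9]
gripper_width: 0.0131
grasp_force: 61.1
side 0.046 10 x 0.582 0.605 y 0.192 0.214
side 0.058 40 x 0.576 0.622 y 0.187 0.206
side 0.07 73 x 0.566 0.641 y 0.187 0.222
side 0.082 73 x 0.561 0.631 y 0.187 0.212
side 0.094 90 x 0.557 0.623 y 0.186 0.222
side 0.106 100 x 0.555 0.616 y 0.187 0.217
side 0.118 12 x 0.559 0.611 y 0.193 0.216
scene 0.058 30 x 0.605 0.638 y 0.198 0.257
scene 0.07 145 x 0.596 0.649 y 0.197 0.257
scene 0.082 156 x 0.578 0.645 y 0.194 0.257
scene 0.094 190 x 0.56 0.634 y 0.194 0.257
scene 0.106 241 x 0.571 0.625 y 0.194 0.256
scene 0.118 35 x 0.584 0.619 y 0.196 0.252
```

```bash
python3 -m creep '[0,0.0,0.05,0,0, 0,0,0.05,0,0, 0,0,0.04,0,0, 0,0,0.02,0,0, 0,0,0,0,0.1, 0,0,0,0,0.1, 0,0,0,0,0.1, 0,0,0,0,0.1]' 20
```

```text
time_s: 21.95
tcp_pos: [0.5729, 0.2212, 0.0658]
tcp_rot: [[0.998, 0.06, 0.0], [0.06, -0.998, 0.0], [0.0, -0.0, -1.0]]
contact_force: [0.3, -0.4, -3.8]
gripper_width: 0.0127
grasp_force: 61.2
```

Run:
```python
from plant import r
from h import *
a=tilt(r,"side")
```

```text
side 0.022 23 x 0.579 0.611 y 0.191 0.217
side 0.034 40 x 0.578 0.621 y 0.188 0.203
side 0.046 62 x 0.569 0.642 y 0.187 0.228
side 0.058 72 x 0.565 0.632 y 0.188 0.218
side 0.07 99 x 0.554 0.626 y 0.185 0.229
side 0.082 99 x 0.551 0.616 y 0.184 0.216
side 0.094 10 x 0.582 0.609 y 0.193 0.217
```

```bash
python3 -m creep '[0,0,0.01,0,0.1, 0,0,0.01,0,0.1, 0,0,0.01,0,0.1, 0,0,0.01,0,0.1, 0,0,0.01,0,0.1, 0,0,0,0,0.1, 0,0,0,0,0.1, 0,0,0,0,0.1]' 20
```

```text
time_s: 23.0
tcp_pos: [0.5729, 0.2213, 0.0593]
tcp_rot: [[0.998, 0.06, 0.0], [0.06, -0.998, 0.0], [0.0, -0.0, -1.0]]
contact_force: [-3.2, -1.0, 6.0]
gripper_width: 0.0129
grasp_force: 62.6
```

The edge is on the floor. Now I'll ease the grip in small steps while moving along +x to stand it up.

```bash
python3 -m creep '[0,0,0,0,0.15, 0,0,0,0,0.155, 0.01,0,0,0,0.155, 0.01,0,0,0,0.155, 0.01,0,0,0,0.155, 0,0,0,0,0.155, 0,0,0,0,0.155, 0,0,0,0,0.155]' 20
python3 - <<'E'
from plant import r
from h import *
a=tilt(r,"side")
E
```

```text
time_s: 24.0
tcp_pos: [0.5767, 0.2219, 0.0595]
tcp_rot: [[0.998, 0.06, -0.001], [0.06, -0.998, 0.001], [-0.001, -0.001, -1.0]]
contact_force: [-4.3, -0.1, 7.5]
gripper_width: 0.0131
grasp_force: 39.8
side 0.01 15 x 0.582 0.607 y 0.192 0.219
side 0.022 37 x 0.579 0.621 y 0.188 0.212
side 0.034 55 x 0.574 0.64 y 0.188 0.228
side 0.046 63 x 0.568 0.634 y 0.188 0.212
side 0.058 82 x 0.556 0.631 y 0.186 0.231
side 0.07 100 x 0.554 0.624 y 0.186 0.216
side 0.082 57 x 0.554 0.617 y 0.185 0.218
```

```bash
python3 -m creep '[0,0,0,0,0.16, 0.015,0,0,0,0.16, 0.015,0,0,0,0.16, 0.015,0,0,0,0.16, 0.015,0,0,0,0.16, 0.015,0,0,0,0.16, 0.015,0,0,0,0.16, 0,0,0,0,0.16]' 20
python3 - <<'E'
from plant import r
from h import *
a=tilt(r,"side")
E
```

```text
time_s: 25.05
tcp_pos: [0.5922, 0.2228, 0.0593]
tcp_rot: [[0.998, 0.06, 0.003], [0.06, -0.998, 0.001], [0.003, -0.001, -1.0]]
contact_force: [-0.8, 1.1, 5.6]
gripper_width: 0.0136
grasp_force: 17.9
side 0.01 23 x 0.582 0.614 y 0.193 0.222
side 0.022 45 x 0.583 0.632 y 0.191 0.209
side 0.034 56 x 0.579 0.646 y 0.187 0.225
side 0.046 62 x 0.576 0.636 y 0.187 0.208
side 0.058 66 x 0.565 0.629 y 0.187 0.224
side 0.07 111 x 0.567 0.628 y 0.185 0.233
side 0.082 51 x 0.565 0.623 y 0.187 0.218
```

It is pivoting upright about its front edge (x≈0.582). I'll continue along the arc.

```bash
python3 -m creep '[0.018,0,0,0,0.16, 0.018,0,0,0,0.16, 0.018,0,0.003,0,0.16, 0.018,0,0.004,0,0.16, 0.018,0,0.005,0,0.16, 0.018,0,0.006,0,0.16, 0.015,0,0.007,0,0.16, 0.01,0,0.006,0,0.16]' 20
python3 - <<'E'
from plant import r
from h import *
a=tilt(r,"side");tilt(r,"scene");cv2.imwrite("pics/tr.png",cv2.resize(a["img"][110:220,240:360],(654,600)))
E
```

```text
time_s: 26.1
tcp_pos: [0.6132, 0.2241, 0.0551]
tcp_rot: [[0.998, 0.06, 0.005], [0.06, -0.998, 0.001], [0.005, -0.001, -1.0]]
contact_force: [-0.0, 0.3, 7.1]
gripper_width: 0.0138
grasp_force: 18.5
side 0.01 37 x 0.586 0.64 y 0.191 0.219
side 0.022 56 x 0.585 0.642 y 0.188 0.217
side 0.034 59 x 0.584 0.642 y 0.187 0.215
side 0.046 60 x 0.582 0.637 y 0.187 0.215
side 0.058 66 x 0.579 0.637 y 0.187 0.219
side 0.07 124 x 0.579 0.641 y 0.189 0.23
side 0.082 12 x 0.582 0.636 y 0.206 0.221
scene 0.01 30 x 0.617 0.653 y 0.212 0.257
scene 0.022 97 x 0.612 0.659 y 0.201 0.258
scene 0.034 85 x 0.613 0.651 y 0.198 0.258
scene 0.046 98 x 0.608 0.651 y 0.202 0.258
scene 0.058 96 x 0.606 0.65 y 0.197 0.258
scene 0.07 287 x 0.592 0.648 y 0.194 0.259
scene 0.082 16 x 0.62 0.647 y 0.203 0.238
```

View pics/tr.png

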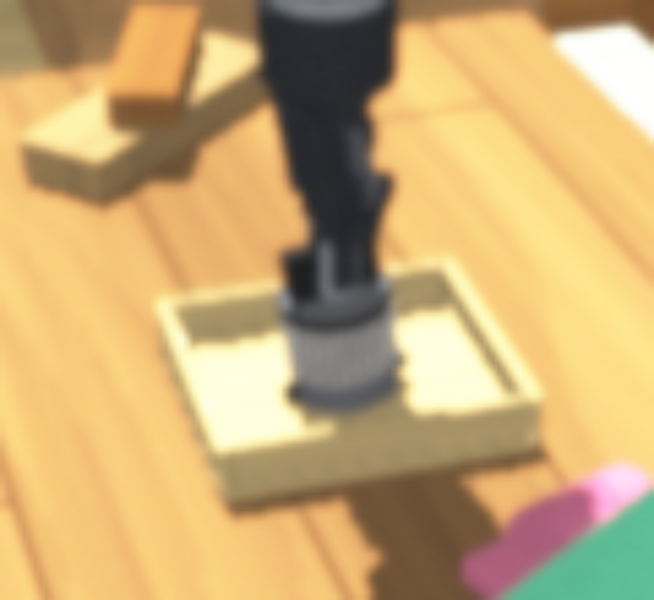

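It is almost upright in the tray at (345,350), about 5° left. A last nudge, then I open slowly and retreat straight up.

```bash
python3 -m creep '[0.015,0,0.003,0,0.16, 0.015,0,0.003,0,0.16, 0,0,0,0,0.165, 0,0,0,0,0.17, 0,0,0,0,0.18, 0,0,0,0,0.25, 0,0,0,0,0.35, 0,0,0,0,0.5]' 20;  python3 -m creep '[0,0,-0.05,0,0.5, 0,0,-0.1,0,0.5, 0,0,-0.15,0,0.5, 0,0,-0.2,0,0.5, 0,0,-0.2,0,0.5, 0,0,-0.2,0,0.5, 0,0,0,0,0.5, 0,0,0,0,0.5]'
python3 - <<'E'
from plant import r
from h import *
c=r.read_camera("side"); W=cloud(c).reshape(-1,3);I=c["img"].reshape(-1,3).astype(int)
for n in ["side","scene"]:
    c=r.read_camera(n); W=cloud(c).reshape(-1,3);I=c["img"].reshape(-1,3).astype(int)
    m=(np.abs(W[:,:2]-[.62,.229])<.07).all(1)&(W[:,2]>.012)&(W[:,2]<.13)&(I.max(1)-I.min(1)<25);Q=W[m]
    for lo in np.arange(.01,.12,.012):
        k=(Q[:,2]>lo)&(Q[:,2]<lo+.012)
        if k.sum()>4: print(n,lo.round(3),k.sum(),Q[k].min(0).round(3),Q[k].max(0).round(3))
    top=Q[Q[:,2]>.1]; print("bar top",np.median(top,0), top[:,2].std()); d=Q[(Q[:,2]>.068)&(Q[:,2]<.08)]
    if len(top)>10:
        A=np.c_[top[:,:2],np.ones(len(top))];print("slope",np.linalg.lstsq(A,top[:,2],rcond=None)[0][:2])
E
```

```text
time_s: 27.2
tcp_pos: [0.615, 0.2236, 0.0523]
tcp_rot: [[0.998, 0.06, -0.0], [0.06, -0.998, -0.0], [-0.0, 0.0, -1.0]]
contact_force: [-0.3, 0.4, -0.7]
gripper_width: 0.0425
grasp_force: 0.0
time_s: 28.2
tcp_pos: [0.6147, 0.2236, 0.1874]
tcp_rot: [[0.998, 0.06, -0.0], [0.06, -0.998, -0.0], [-0.0, 0.0, -1.0]]
contact_force: [0.5, 1.4, -0.5]
gripper_width: 0.0428
grasp_force: 0.0
side 0.01 45 [0.585 0.189 0.012] [0.641 0.223 0.022]
side 0.022 58 [0.588 0.188 0.022] [0.646 0.215 0.034]
side 0.034 59 [0.588 0.189 0.034] [0.64  0.217 0.046]
side 0.046 63 [0.586 0.188 0.046] [0.64  0.228 0.058]
side 0.058 65 [0.586 0.188 0.058] [0.64  0.227 0.07 ]
side 0.07 134 [0.585 0.188 0.07 ] [0.652 0.231 0.082]
side 0.082 55 [0.59  0.213 0.082] [0.641 0.22  0.094]
side 0.094 59 [0.593 0.213 0.095] [0.64  0.225 0.106]
side 0.106 6 [0.611 0.216 0.106] [0.639 0.22  0.107]
bar top [0.61367498 0.21756591 0.10385682] 0.001953755762717254
slope [0.01280492 0.25459617]
scene 0.01 63 [0.612 0.201 0.013] [0.66  0.258 0.022]
scene 0.022 62 [0.614 0.202 0.022] [0.654 0.258 0.034]
scene 0.034 81 [0.61  0.207 0.034] [0.655 0.258 0.046]
scene 0.046 85 [0.61  0.201 0.046] [0.655 0.258 0.058]
scene 0.058 78 [0.614 0.205 0.058] [0.655 0.259 0.069]
scene 0.07 390 [0.589 0.194 0.07 ] [0.655 0.258 0.082]
scene 0.082 51 [0.595 0.221 0.082] [0.65  0.234 0.094]
scene 0.094 103 [0.597 0.218 0.094] [0.65  0.234 0.106]
scene 0.106 63 [0.597 0.219 0.106] [0.648 0.233 0.11 ]
bar top [0.62597664 0.22706028 0.10575916] 0.001997088542056954
slope [-0.01024548 -0.17855332]
```

The cartridge measures upright: its sides are vertical in both views, the bar top is at 0.106 m and the axis at about (0.617, 0.223), within 7 mm of the tray's centre. The gripper is clear, so I'm handing in.

```bash
python3 -c "
from plant import r
print(r.finish_job())"
```

```text
the job is handed in; nothing more can be done
None
```

The cartridge was unlocked, drawn out and stood upright near the tray's centre, released with the arm clear of it, and the job was handed in at about 28 s; no verdict came back, and I did not re-measure the wrench, jar and push stick at the end.

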